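Fit the crumb filter to the vacuum packer

TASK

Take the slim filter out of the rack and push its tube down into the packer's push-fit inlet, past the seal, until it bottoms firmly in the bore; never load the inlet with more than 28 N. Then swing the shut-off lever on the packer all the way over to open it, letting go of everything and leaving the filter seated, with the stout filter, the tin and the jar left undisturbed.

Things in the scene. Friction and masses are not known exactly. Their poses are not given: they have to be found in the camera images.
- slim_filter: The loose filter to fit, about 0.09 kg, standing upright in one of the rack's two holes: an aluminium tube 16 mm in diameter and 60 mm long with a tapered foot (13 mm wide at its end, full width from 5 mm up), above it a white plastic body 32 mm in diameter and 60 mm tall (60 to 120 mm above the foot; grip it here) and a small nipple to 130 mm. Origin: centre of the tube's foot; z runs up its axis.
- slim_filter_foot (a point): Centre of the underside of the slim filter's tube (same as its origin).
- stout_filter: A bystander in the rack's other hole: same 60 mm tube, but a wider, lower body, 48 mm in diameter and 40 mm tall, with the same nipple (top 126 mm above the table). Origin: centre of its tube's foot, z up.
- rack: Fixed plywood rack, 85 x 210 mm, top 76 mm above the table, two 20 mm square holes 65 mm either side of its centre along its y axis. The filters stand with their bodies' shoulders on its top and their tubes hanging through the holes. Origin: centre of its underside.
- packer: Fixed grey vacuum packer, 200 mm (x) x 360 mm (y), its top 70 mm above the table, with a low white lid (top 88 mm) along its +x side. Origin: centre of its underside; -x is its front. The inlet is at x -45 mm, y -120 mm; the lever's block at x -50 mm, y +110 mm.
- fitting: The push-fit inlet: a 36 mm square brass block with an upright round bore, standing 20 mm out of the packer's top, held in a rubber mount: it yields downward by about 1 mm per 8 N and springs back. Origin: centre of its underside, 60 mm below the mouth, z up.
- fitting_mouth (a point): Centre of the mouth of the bore, on the top face of the inlet. The bore is 17.6 mm wide with a 3 mm chamfer. A springy seal meets the foot about 11 to 14 mm below the mouth: getting past it takes some 8 to 14 N, and from about 20 mm on the tube slides with roughly 4 to 10 N. The hard seat at the bottom, where the force rises again, lies somewhere from 20 to 44 mm below the mouth (a stop that is set by hand): it differs from start to start and can only be felt.
- valve (a joint): Angle of the shut-off lever in rad: near 0 (up to 0.25) closed, leaning to the packer's -x; 1.0 fully open, leaning to its +x, at a stop. It turns about the packer's y axis, takes about 1 N at the tip and stays where it is left.
- valve_tip (a point): Centre of the black ball, 26 mm in diameter, at the end of the lever's 10 mm rod. The ball's centre is 80 mm from the hinge, which lies 92 mm above the table at the packer's x -50 mm, y +110 mm. The lever's block beneath is 70 x 50 mm and 25 mm tall.
- tin: Bystander: a tin can 74 mm in diameter and 85 mm tall. Origin: centre of its underside.
- jar: Bystander: an amber glass jar 66 mm in diameter and 100 mm tall. Origin: centre of its underside.
Things that resemble listed ones, but are neither listed nor needed, are in the scene too. Leave any orange look-alike of the slim_filter alone.

How it is judged:
By the outcome, as a careful person would: the job done as asked, in the order asked, and still so for the second after the job is handed in, with the robot touching nothing.
It also fails if it takes over 54 s, if anything falls off the work surface, if the arm or the gripper's body presses on something with over 40 N, if the wrist force passes 120 N, or if a joint passes its speed limit or range.

ROBOT

A 7-joint arm with a two-finger parallel gripper is mounted at the origin on the work surface. World frame = base frame: x ahead of the robot, y to its left, z up, the work surface at z = 0. Lengths are in m, angles in rad, forces in N, time in s.
With the tool pointing down it reaches from about 0.425 to 0.875 m from the base axis. Payload 8.4 kg.
Tool frame: the origin (TCP) lies midway between the tips of the shut fingers; the grasp point (between the pads) lies 19 mm behind it; y points along the fingers, x is the direction in which the jaws open and shut, and the axes are right-handed (so a half turn about y gives the same grasp; the last joint's range is limited). The gripper opens to 87 mm and grips with 3 to 60 N. Pads are 19 mm wide; open, the fingers measure 117 mm over their backs; the gripper's body (75 mm by 190 mm) begins 51 mm behind the grasp point.
Start: joints at [-1.309, 0.333, 0.04, 1.465, -0.013, 1.343, -0.059], TCP at [0.229, 0.608, 0.197] pointing down, gripper open.
Joint ranges: [-2.58, 2.58], [-0.38, 2.09], [-1.3, 1.39], [0.25, 2.4], [-1.5, 4.64], [0.08, 2.09], [-2.65, 2.65]. Speed limits (rad/s): [2.22, 2.22, 2.79, 2.79, 3.14, 3.14, 3.14].

INTERFACE

Orientations are given as a unit quaternion [x, y, z, w].
In Python, from cell import * gives the robot as it stands. Calls block until the motion is done:
- goto(position, orientation): joint-space move of the TCP to a pose.
- movel(position, rotation=None, vel=0.15, threshold=None): straight line of the TCP; rotation=None keeps the orientation; vel is the mean speed in m/s. With threshold (N) it stops when the force on the tool has changed by that much, and returns True; else False.
- movej(angles): joint-space move.
- set_gripper(opening, force=None): finger opening in m; force is the grip in N (None keeps the last); returns when the fingers have stopped.
- dwell(seconds).
- solve_ik(position, orientation): joint angles nearest the present ones, or None.
- read_state(): the state.
- capture(name): name is "scene" or "top"; returns (picture, depth): 480x640x3 uint8, red, green, blue; 480x640 float32, m along the optical axis (not along the pixel's ray), 0 where there is no reading.
- calibration(name): a dict with "fx", "fy", "cx", "cy" (pixels), "k1" (the pictures are not rectified: a ray, as slopes to the right and down, at radius r is drawn at 1 + k1 r^2 times it, then the intrinsics apply), "rvec" (rotation vector, rad) and "tvec" (3), from world to camera coordinates, as OpenCV has them. Camera axes: x right, y down, z forward; pixel columns grow to the right and rows downward; lengths in m; the calibration is good to about 2 mm. A picture is of the moment at which its call begins. calibration takes no time and is no camera call.
A pose or a line that the arm cannot do raises IKError and nothing moves.
- close_job(): hands the job in, once; it reports no verdict.
The state is a dict: "time_s": time; "joint_pos": joint angles; "qd": joint speeds; "joint_efforts": joint torques, N m; "tcp_pos": TCP position; "eef_rot": TCP orientation; "contact_force": force on the tool from outside, world axes, zero at the start; "moment": the same for the moment, N m; "finger_gap": finger opening in m.
Only numpy, scipy, OpenCV 4.12 (cv2) and the standard library are available. Lean on these libraries where they do the work, as an engineer would, in place of code of your own. Each camera call takes 0.05 s, during which the arm holds its last target.

## Working session

There is one attempt and no reset: what is moved stays moved. The work goes in short steps, each a Python script; the robot and the scene stay as the last script left them, time stands still between calls to the robot, and variables do not carry over. Pictures are saved under pics/ and viewed, and the job is handed in when it is done.

```bash
ls; mkdir -p pics; python3 - <<'E'
from cell import *
import cv2,numpy as np
for n in("scene","top"):
    p,d=capture(n); cv2.imwrite(f"pics/{n}0.png",p[:,:,::-1]); np.save(f"{n}_d.npy",d); np.save(f"{n}_p.npy",p)
    print(n,calibration(n))
s=read_state();print(s)
E
```

```text
pics
scene {'fx': 554.5432262544888, 'fy': 554.5432262544888, 'cx': 319.7320666421685, 'cy': 234.0997021719615, 'k1': 0.05200148025311944, 'rvec': array([ 1.35061831,  2.03920875, -0.98749228]), 'tvec': array([ 0.30141378, -0.21850446,  1.55849503])}
top {'fx': 620.5515549098277, 'fy': 620.5515549098277, 'cx': 326.9009139573769, 'cy': 238.47591090063804, 'k1': -0.13181702220799527, 'rvec': array([ 2.19809283, -2.13850584,  0.08805434]), 'tvec': array([-0.07256702,  0.61517381,  1.60047442])}
{'time_s': 0.1, 'joint_pos': array([-1.30923151,  0.33387342,  0.03989073,  1.46616138, -0.01338628,
        1.34328598, -0.05847511]), 'qd': array([-0.00146159, -0.00318913,  0.00092709, -0.00105176,  0.00133803,
        0.00118552, -0.00107406]), 'joint_efforts': array([ 5.67078314e-03, -6.57808471e+01,  1.34129114e+00, -4.04712796e+01,
       -5.95561042e-02,  4.08940972e-02,  5.70027532e-05]), 'tcp_pos': array([0.22932645, 0.60772348, 0.19633754]), 'eef_rot': array([ 0.58191843,  0.40178333, -0.40258362, -0.58126374]), 'contact_force': array([ 0.19238909, -0.59891465,  0.32770826]), 'moment': array([-0.02603475,  0.01025197,  0.01885558]), 'finger_gap': 0.08706110761737858}
```

View pics/scene0.png

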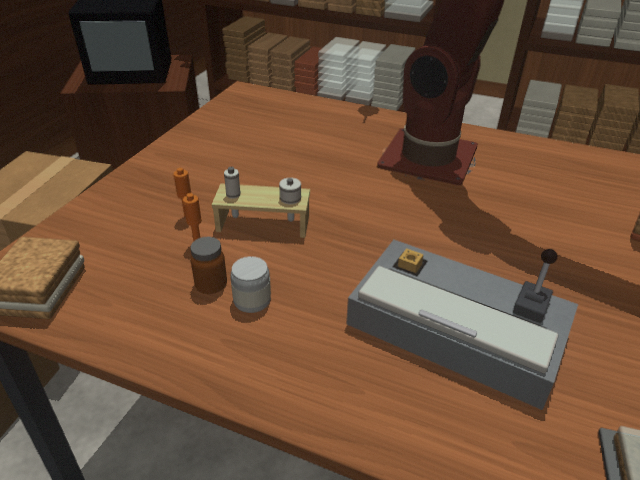

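View pics/top0.png

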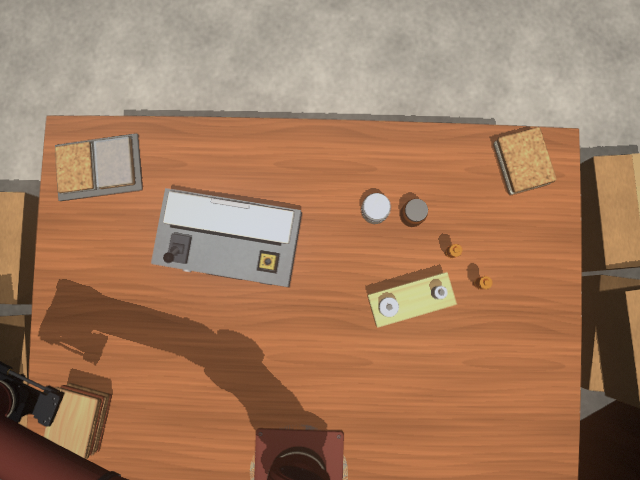

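Candidates for the slim filter: the white/grey, narrow-bodied one in the rack at scene (232,183) / top (440,292), and two orange look-alikes on the table at scene (182,185) and (192,210). The rack's other occupant, at scene (290,190) / top (389,307), is the wide, low stout filter. I take the narrow white one because it stands in the rack. Next I'll enlarge it to confirm.

```bash
cat > h.py <<'E'
import cv2,numpy as np
from scipy.spatial.transform import Rotation as R
def rays(c,u,v):
    x=(np.asarray(u,float)-c['cx'])/c['fx'];y=(np.asarray(v,float)-c['cy'])/c['fy']
    xd,yd=x.copy(),y.copy()
    for _ in range(20):
        f=1+c['k1']*(x*x+y*y); x,y=xd/f,yd/f
    return np.stack([x,y,np.ones_like(x)],-1)
def unproj(c,u,v,d):
    Rm=cv2.Rodrigues(c['rvec'])[0]
    return (rays(c,u,v)*np.asarray(d)[...,None]-c['tvec'])@Rm
def onplane(c,u,v,z):
    Rm=cv2.Rodrigues(c['rvec'])[0]; o=-Rm.T@c['tvec']; r=rays(c,u,v)@Rm
    return o+r*((z-o[2])/r[...,2])[...,None]
def cloud(c,d):
    v,u=np.mgrid[0:480,0:640]; return unproj(c,u,v,d)
E
python3 - <<'E'
from cell import *
from h import *
ps=np.load("scene_p.npy");pt=np.load("top_p.npy")
a=cv2.resize(ps[150:250,160:320],(800,500),interpolation=cv2.INTER_CUBIC)
cv2.imwrite("pics/c1.png",a[:,:,::-1])
b=np.hstack([cv2.resize(pt[270:330,360:460],(400,240),interpolation=cv2.INTER_CUBIC),cv2.resize(pt[220:280,230:330],(400,240),interpolation=cv2.INTER_CUBIC)])
b2=np.hstack([cv2.resize(pt[225:285,150:250],(400,240),interpolation=cv2.INTER_CUBIC),cv2.resize(ps[235:295,380:480],(400,240),interpolation=cv2.INTER_CUBIC)])
cv2.imwrite("pics/c2.png",np.vstack([b,b2])[:,:,::-1])
C={}
for n in("scene","top"):
    c=calibration(n);d=np.load(n+"_d.npy");P=cloud(c,d);P[d==0]=np.nan;np.save(n+"_P.npy",P)
T=np.load("top_P.npy");S=np.load("scene_P.npy")
for nm,(u,v) in dict(slim=(440,292),stout=(389,307),fit=(268,261),ball=(168,257),tin=(376,207),jar=(416,210),rack=(415,300),o1=(455,250),o2=(485,282)).items(): print(nm,T[v,u])
for nm,(u,v) in dict(slim=(232,183),stout=(290,190),fit=(411,260),ball=(549,256)).items(): print(nm,S[v,u])
E
```

```text
slim [ 0.48314981 -0.33378834  0.15153503]
stout [ 0.44365658 -0.21375997  0.12228831]
fit [0.55175206 0.09363604 0.06042066]
ball [0.54782108 0.32185553 0.18198469]
tin [ 0.69452605 -0.17863027  0.09151298]
jar [ 0.68798886 -0.27882125  0.10337696]
rack [ 0.46224352 -0.28329612  0.07723153]
o1 [ 0.58741728 -0.37310509  0.13112792]
o2 [ 0.51057462 -0.44950293  0.12714751]
slim [ 0.49786185 -0.32975886  0.11701014]
stout [ 0.46422682 -0.2053388   0.11154976]
fit [0.54046624 0.09149803 0.07170824]
ball [0.55931762 0.32343673 0.17468349]
```

View pics/c1.png

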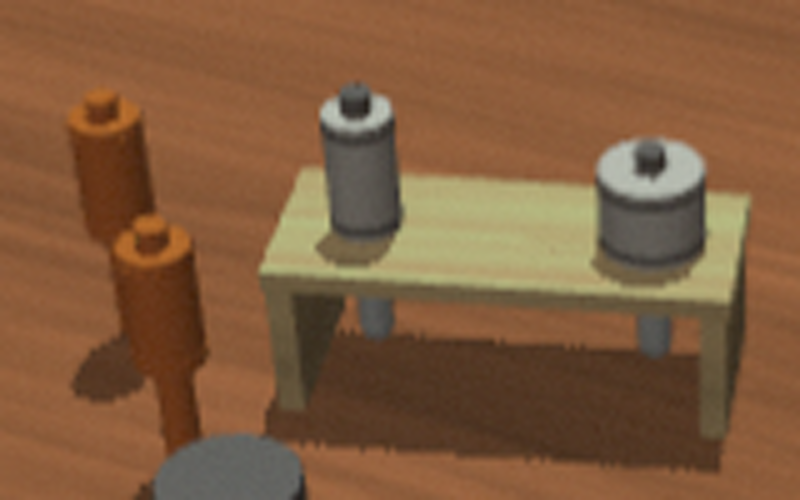

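View pics/c2.png

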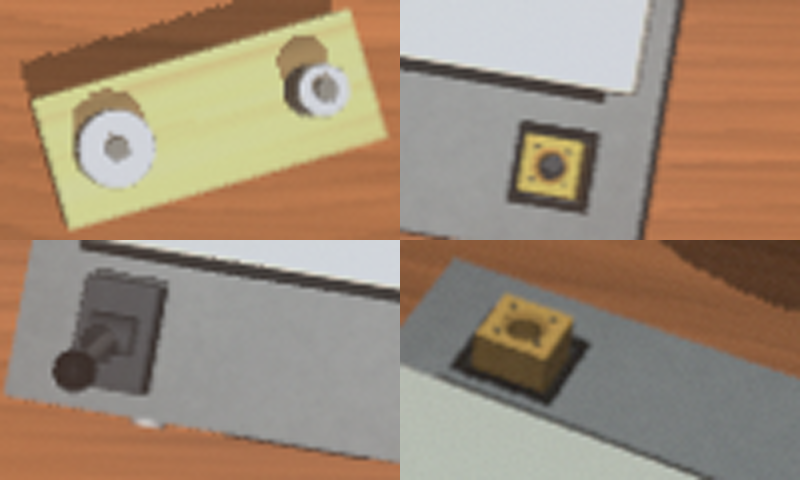

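Scene crop: the narrow white body at about crop (360,165) stands in the rack's far hole. The wide one at (650,200) is the stout filter, and the orange ones are on the table. Slim filter confirmed. Now precise positions.

```bash
python3 - <<'E'
from cell import *
from h import *
from scipy import ndimage as nd
c=calibration("top");cs=calibration("scene")
p=np.load("top_p.npy");ps=np.load("scene_p.npy")
h=cv2.cvtColor(p,cv2.COLOR_RGB2HSV);hs=cv2.cvtColor(ps,cv2.COLOR_RGB2HSV)
def blob(m,u,v,w):
    k=np.zeros_like(m);k[v-w:v+w,u-w:u+w]=1
    m=nd.binary_fill_holes(nd.binary_closing(m&k,iterations=2)); l,n=nd.label(m)
    i=np.argmax(nd.sum(m,l,range(1,n+1)))+1; m=l==i; vv,uu=np.nonzero(m)
    return m,uu.mean(),vv.mean(),m.sum()
# slim/ stout white top
for nm,u,v,z,w in (("slim",440,292,.136,9),("stout",389,307,.116,13)):
    m,a,b,n=blob((h[...,1]<50)&(h[...,2]>150),u,v,w); print(nm,a,b,n,onplane(c,a,b,z))
m,a,b,n=blob((hs[...,1]<60)&(hs[...,2]>140),232,175,9)
print('slim scene',a,b,n,onplane(cs,a,b,.136))
# brass
m,a,b,n=blob((h[...,0]>18)&(h[...,0]<32)&(h[...,1]>90)&(h[...,2]>90),268,261,16)
print('fit',a,b,n,onplane(c,a,b,.09)); 
q=cv2.minAreaRect(np.argwhere(m)[:,::-1].astype(np.float32));print(q)
# bore dark in both
k=h[...,2]<130
m,a,b,n=blob(k,268,262,4);print('bore top',a,b,n,onplane(c,a,b,.088))
k=hs[...,2]<115
m,a,b,n=blob(k,411,256,5);print('bore scene',a,b,n,onplane(cs,a,b,.0885))
# ball
m,a,b,n=blob(h[...,2]<45,168,257,9);print('ball',a,b,n)
m,a2,b2,n=blob(hs[...,2]<45,549,256,9);print('balls',a2,b2,n)
P=[];
import numpy as np
o=[];r=[]
for cc,x,y in((c,168,257),(cs,549,256)):
    A0=onplane(cc,np.array(float(x)),np.array(float(y)),.1);A1=onplane(cc,np.array(float(x)),np.array(float(y)),.2);o.append(A0);d=A1-A0;r.append(d/np.linalg.norm(d))
M=sum(np.eye(3)-np.outer(d,d) for d in r);x=np.linalg.solve(M,sum((np.eye(3)-np.outer(d,d))@a for d,a in zip(r,o)));print('ball tri',x)
# packer: lid white top corners
m,a,b,n=blob((h[...,1]<40)&(h[...,2]>180),230,217,75);q=cv2.boxPoints(cv2.minAreaRect(np.argwhere(m)[:,::-1].astype(np.float32)));print('lid',onplane(c,q[:,0],q[:,1],.088)[:,:2])
# packer top plane points
T=np.load("top_P.npy");M=(abs(T[...,2]-.07)<.012);M[:, :145]=0;M[:,310:]=0;M[:180]=0;M[300:]=0
M=(h[...,1]<70)&M
l,n=nd.label(M);i=np.argmax(nd.sum(M,l,range(1,n+1)))+1
print(n,(l==i).sum());q=cv2.boxPoints(cv2.minAreaRect(np.argwhere((l==i))[:,::-1].astype(np.float32)));print(q,onplane(c,q[:,0],q[:,1],.07)[:,:2])
# rack
M=(h[...,0]>22)&(h[...,0]<38)&(h[...,1]>60)&(h[...,2]>130);M[:260]=0;M[335:]=0;M[:,:360]=0;M[:,465:]=0
m,a,b,n=blob(M,412,300,60);q=cv2.boxPoints(cv2.minAreaRect(np.argwhere(m)[:,::-1].astype(np.float32)));print('rack',onplane(c,q[:,0],q[:,1],.076)[:,:2])
E
```

```text
slim 440.8705035971223 292.0359712230216 139 [ 0.48328476 -0.33859684  0.136     ]
stout 388.79153094462544 306.8175895765472 307 [ 0.44399708 -0.21380198  0.116     ]
slim scene 230.89655172413794 172.56896551724137 58 [ 0.48725735 -0.33671204  0.136     ]
fit 267.13274336283183 261.19026548672565 226 [0.5496244  0.09264868 0.09      ]
((267.1351623535156, 261.1891784667969), (15.124707221984863, 14.79590892791748), 9.462321281433105)
bore top 267.38235294117646 261.1470588235294 34 [0.54985798 0.09223708 0.088     ]
bore scene 410.7567567567568 257.0810810810811 37 [0.55215703 0.09221392 0.0885    ]Traceback (most recent call last):
  File "<stdin>", line 27, in <module>
  File "<stdin>", line 10, in blob
    return _wrapfunc(a, 'argmax', axis=axis, out=out, **kwds)
    return bound(*args, **kwds)
ValueError: attempt to get argmax of an empty sequence
```

```bash
python3 - <<'E'
from cell import *
from h import *
from scipy import ndimage as nd
c=calibration("top");cs=calibration("scene")
p=np.load("top_p.npy");ps=np.load("scene_p.npy")
h=cv2.cvtColor(p,cv2.COLOR_RGB2HSV);hs=cv2.cvtColor(ps,cv2.COLOR_RGB2HSV)
def blob(m,u,v,w):
    k=np.zeros_like(m);k[v-w:v+w,u-w:u+w]=1
    m=nd.binary_fill_holes(nd.binary_closing(m&k,iterations=2)); l,n=nd.label(m)
    i=np.argmax(nd.sum(m,l,range(1,n+1)))+1; m=l==i; vv,uu=np.nonzero(m)
    return m,uu.mean(),vv.mean(),m.sum()
o=[];r=[]
for cc,x,y in((c,168.3,257.5),(cs,549,256.5)):
    A0=onplane(cc,x,y,.1);A1=onplane(cc,x,y,.2);o.append(A0);d=A1-A0;r.append(d/np.linalg.norm(d))
M=sum(np.eye(3)-np.outer(d,d) for d in r);x=np.linalg.solve(M,sum((np.eye(3)-np.outer(d,d))@a for d,a in zip(r,o)));print('ball tri',x)
m,a,b,n=blob((h[...,1]<40)&(h[...,2]>180),230,217,75);q=cv2.boxPoints(cv2.minAreaRect(np.argwhere(m)[:,::-1].astype(np.float32)));q=onplane(c,q[:,0],q[:,1],.088)[:,:2];print('lid',n,q)
for i in range(4):d=q[(i+1)%4]-q[i];print(np.linalg.norm(d),np.degrees(np.arctan2(d[1],d[0])))
M=(h[...,0]>22)&(h[...,0]<38)&(h[...,1]>60)&(h[...,2]>130);M[:260]=0;M[335:]=0;M[:,:360]=0;M[:,465:]=0
m,a,b,n=blob(M,412,300,60);q=cv2.boxPoints(cv2.minAreaRect(np.argwhere(m)[:,::-1].astype(np.float32)));print('rack',onplane(c,q[:,0],q[:,1],.076)[:,:2])
# packer outline corners by hand on full image
a=cv2.resize(p[180:300,145:310],(800,582),interpolation=cv2.INTER_CUBIC);cv2.imwrite("pics/pk.png",a[:,:,::-1])
E
```

```text
ball tri [0.54758725 0.32527075 0.16513765]
lid 4064 [[0.64168586 0.36563057]
 [0.72488067 0.35629628]
 [0.67874345 0.03173766]
 [0.59694778 0.04250586]]
0.0837168202066614 -6.401691122686823
0.32782151642761886 -98.09060261409545
0.08250142453579158 172.5002766813143
0.326207098841197 82.11725558485526
rack [[ 0.47243335 -0.16270257]
 [ 0.53630051 -0.36322889]
 [ 0.45472486 -0.3886301 ]
 [ 0.39153122 -0.18856044]]
```

View pics/pk.png

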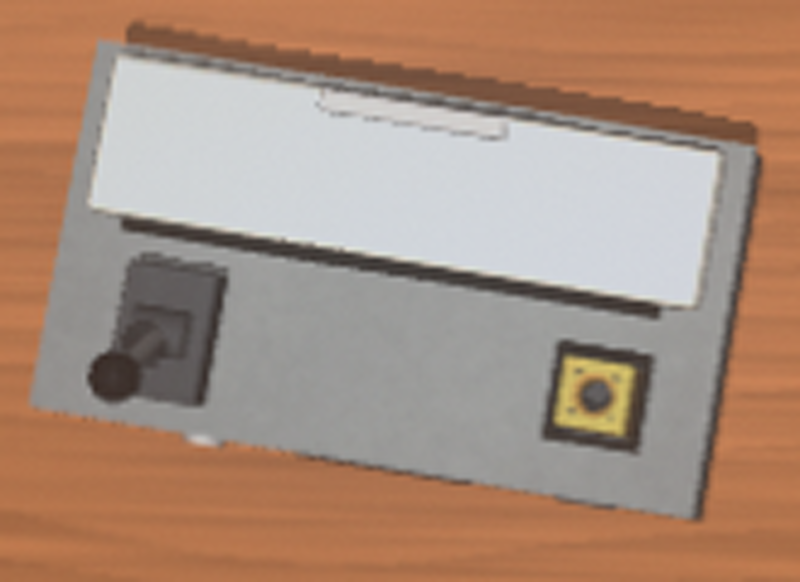

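```bash
cat >> h.py <<'E'
def quat(yaw):  # jaw (tool x) horizontal at yaw, tool y down
    x=np.array([np.cos(yaw),np.sin(yaw),0]);y=np.array([0,0,-1.])
    return R.from_matrix(np.stack([x,y,np.cross(x,y)],1)).as_quat()
SL=np.array([.4848,-.338]);FI=np.array([.5508,.0924]);PY=np.radians(-8)
E
python3 - <<'E'
from cell import *
from h import *
s=read_state();print(R.from_quat(s['eef_rot']).as_matrix().round(2))
for n,p,z in(("sl",SL,.092),("fi",FI,.17)):
  for a in range(-180,180,20):
    q=solve_ik([*p,z],quat(np.radians(a)))
    print(n,a,None if q is None else np.round(q,2))
E
```

```text
[[ 0.35 -0.   -0.94]
 [ 0.94 -0.    0.35]
 [-0.   -1.   -0.  ]]
sl -180 [-0.37  0.57  1.22  1.78 -0.57  1.21 -2.13]
sl -160 [-0.37  0.57  1.22  1.78 -0.57  1.21 -1.78]
sl -140 [-0.37  0.57  1.22  1.78 -0.57  1.21 -1.43]
sl -120 [-0.26  0.45  1.02  1.78 -0.42  1.15 -1.21]
sl -100 [-0.25  0.44  0.99  1.78 -0.4   1.15 -0.87]
sl -80 [-0.23  0.42  0.96  1.78 -0.38  1.14 -0.54]
sl -60 [-0.17  0.39  0.88  1.78 -0.33  1.13 -0.23]
sl -40 [-0.13  0.38  0.83  1.77 -0.31  1.12  0.09]
sl -20 [-0.14  0.38  0.84  1.77 -0.31  1.13  0.45]
sl 0 [-0.34  0.52  1.15  1.78 -0.51  1.18  0.96]
sl 20 [-0.13  0.37  0.82  1.77 -0.3   1.12  1.14]
sl 40 [ 0.02  0.33  0.62  1.77 -0.21  1.11  1.41]
sl 60 [ 0.34  0.29  0.23  1.75 -0.07  1.11  1.64]
sl 80 [ 0.66  0.3  -0.15  1.73  0.05  1.11  1.89]
sl 100 [ 0.82  0.32 -0.34  1.73  0.12  1.12  2.19]
sl 120 [ 1.12  0.38 -0.72  1.71  0.27  1.15  2.42]
sl 140 [ 1.38  0.52 -1.09  1.7   0.49  1.23  2.61]
sl 160 [-0.37  0.57  1.22  1.78 -0.57  1.21 -2.48]
fi -180 [ 0.75  0.41 -1.23  1.68  0.4   1.33  2.59]
fi -160 None
fi -140 [-1.25  0.33  1.23  1.77 -0.33  1.27 -2.38]
fi -120 [-1.25  0.33  1.23  1.77 -0.33  1.27 -2.04]
fi -100 [-0.84  0.18  0.68  1.76 -0.12  1.24 -1.88]
fi -80 [-0.86  0.18  0.7   1.76 -0.13  1.24 -1.53]
fi -60 [-0.83  0.18  0.66  1.76 -0.12  1.24 -1.19]
fi -40 [-0.82  0.18  0.65  1.76 -0.11  1.24 -0.84]
fi -20 [-0.81  0.18  0.64  1.76 -0.11  1.24 -0.49]
fi 0 [-0.79  0.18  0.62  1.75 -0.11  1.24 -0.15]
fi 20 [-0.77  0.18  0.6   1.75 -0.1   1.24  0.2 ]
fi 40 [-0.76  0.17  0.58  1.75 -0.1   1.24  0.54]
fi 60 [-0.74  0.17  0.55  1.75 -0.1   1.24  0.89]
fi 80 [-0.72  0.17  0.53  1.75 -0.09  1.24  1.23]
fi 100 [-0.7   0.17  0.51  1.75 -0.09  1.24  1.58]
fi 120 [-0.67  0.17  0.48  1.75 -0.08  1.24  1.92]
fi 140 [-0.65  0.17  0.46  1.75 -0.08  1.24  2.27]
fi 160 [-0.62  0.17  0.42  1.75 -0.07  1.24  2.61]
```

```bash
python3 - <<'E'
from cell import *
from h import *
q=quat(np.radians(17.7))
p=read_state()['tcp_pos']
movel([p[0],p[1],.29],vel=.25)
goto([*SL,.24],q); print(read_state()['time_s'],read_state()['tcp_pos'])
movel([*SL,.092],vel=.15,threshold=8)
s=read_state();print(s['time_s'],s['tcp_pos'],s['contact_force'])
set_gripper(.02,force=50)
s=read_state();print(s['time_s'],s['finger_gap'],s['contact_force'],s['moment'])
a,d=capture("scene");cv2.imwrite("pics/g1.png",cv2.resize(a[110:260,140:340],(800,600))[:,:,::-1])
E
```

```text
4.0417 [ 0.48537268 -0.33730683  0.23991588]
5.175 [ 0.48527715 -0.33847301  0.09289583] [0.40809066 0.54513189 0.48060439]
6.1333 0.03081618852807397 [-0.15909745  0.07772782  0.37222862] [-0.10200091 -0.00069258 -0.10053205]
```

View pics/g1.png

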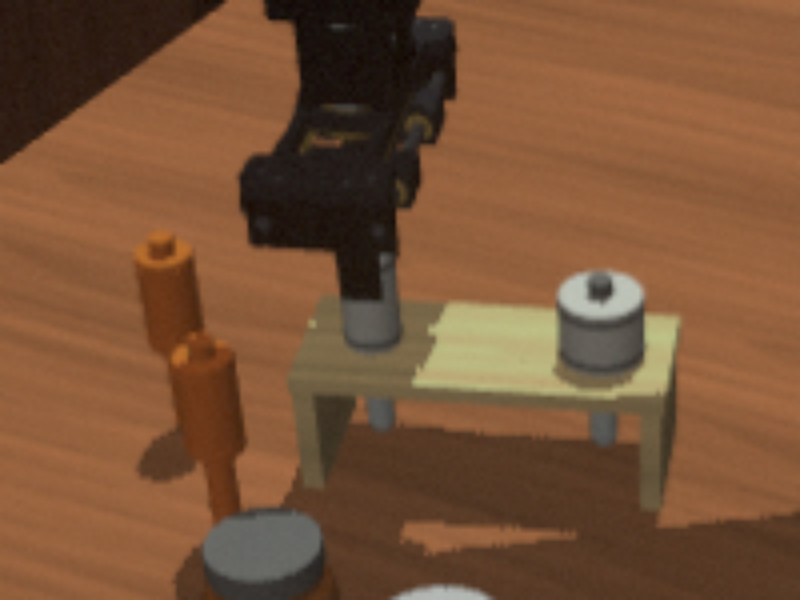

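The gripper holds the slim body at crop (370,290), and the stout filter is untouched. Lifting and carrying it over the inlet.

```bash
python3 - <<'E'
from cell import *
from h import *
q=quat(np.radians(17.7))
p=read_state()['tcp_pos']
movel([p[0],p[1],.245],vel=.2)
s=read_state();print(s['time_s'],s['finger_gap'],s['contact_force'])
movel([*FI,.245],q,vel=.25)
movel([*FI,.185],vel=.2)
dwell(.2)
s=read_state();print(s['time_s'],s['tcp_pos'],s['finger_gap'],s['contact_force'],s['moment'])
for n,w in(("scene",(slice(140,290),slice(330,530))),("top",(slice(190,310),slice(190,350)))):
    a,d=capture(n);np.save(n+"_p2.npy",a);np.save(n+"_d2.npy",d);cv2.imwrite(f"pics/h_{n}.png",cv2.resize(a[w],(800,600),interpolation=cv2.INTER_CUBIC)[:,:,::-1])
E
```

```text
7.1 0.030966763941952566 [ 0.5814913  -0.16360345 -1.3256963 ]
9.6417 [0.55169961 0.09242045 0.18647921] 0.03089276165584315 [ 0.31972954 -0.14177032 -1.23340745] [-0.10752053  0.04418033 -0.01451985]
```

View pics/h_scene.png

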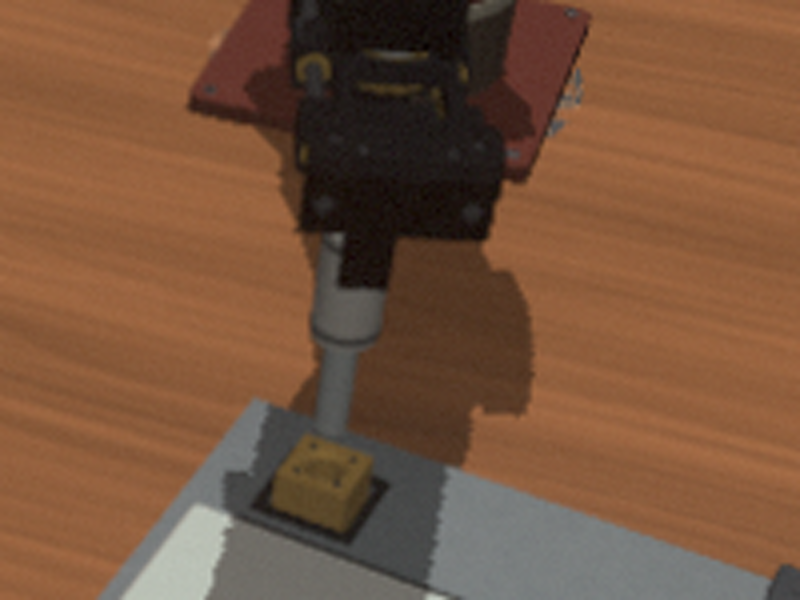

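View pics/h_top.png

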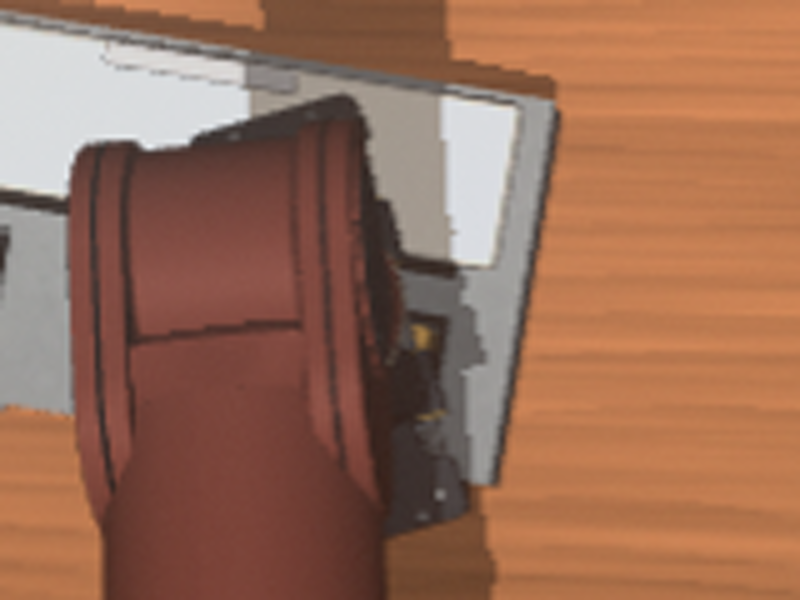

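```bash
python3 - <<'E'
from cell import *
from h import *
cs=calibration("scene")
Rm=cv2.Rodrigues(cs['rvec'])[0]
def proj(P):
    X=Rm@np.asarray(P)+cs['tvec'];x,y=X[:2]/X[2];f=1+cs['k1']*(x*x+y*y)
    return np.array([cs['fx']*x*f+cs['cx'],cs['fy']*y*f+cs['cy']])
a=np.load("scene_p2.npy");k=8;u0,v0=380,190
b=cv2.resize(a[v0:v0+75,u0:u0+80],None,fx=k,fy=k,interpolation=cv2.INTER_CUBIC)[:,:,::-1].copy()
z0=.1865-.076
def dl(P,Q,r,col):
    # silhouette: offset perpendicular to view in horizontal
    o=-Rm.T@cs['tvec'];v=np.array([P[0],P[1],0])-[o[0],o[1],0];n=np.array([-v[1],v[0],0])/np.linalg.norm(v)
    for s in(-r,r):
        A=(proj(P+s*n)-[u0,v0]+.5)*k;B=(proj(Q+s*n)-[u0,v0]+.5)*k
        cv2.line(b,tuple(int(i) for i in A),tuple(int(i) for i in B),col,1)
f=np.array([.5517,.0924,z0]);e=np.array([0,0,1.])
dl(f,f+.06*e,.008,(0,255,0));dl(f+.06*e,f+.12*e,.016,(0,255,0))
m=np.array([*FI,.09]);dl(m,m-.02*e,.0088,(255,0,255))
cv2.imwrite("pics/ov.png",b)
print(proj(m),proj(f))
E
```

```text
[411.12483063 256.09582787] [412.23043501 248.14260696]
```

View pics/ov.png

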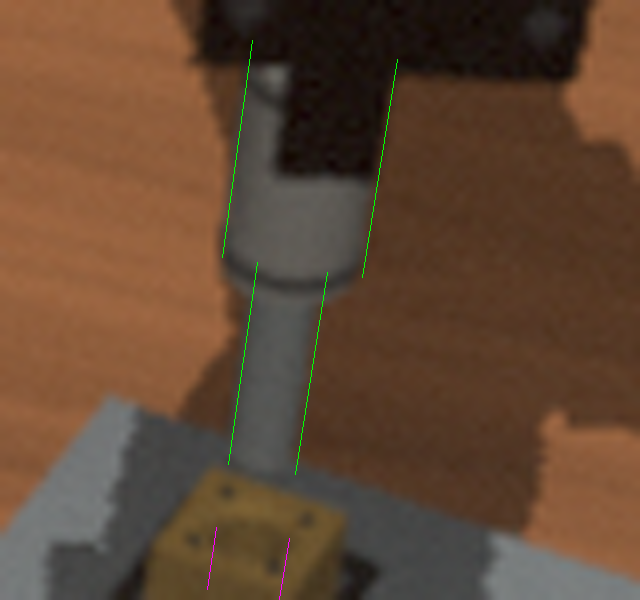

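Overlay: the held filter is upright, the tube foot at overlay (263,475) lies on the prediction, and the bore centre at (248,540) is within about 1 mm. Inserting with force guards.

```bash
python3 - <<'E'
from cell import *
from h import *
def st(t):
    s=read_state();print(t,round(s['time_s'],2),'z',s['tcp_pos'].round(4),'depth',round((.166-s['tcp_pos'][2])*1e3,1),'F',s['contact_force'].round(2),'M',s['moment'].round(2),round(s['finger_gap'],4));return s
movel([*FI,.170],vel=.05);st('pre')
r=movel([*FI,.155],vel=.03,threshold=8);st(('to11',r))
if not r or read_state()['tcp_pos'][2]<.158:
    for z in np.arange(.152,.143,-.003):
        r=movel([*FI,z],vel=.02,threshold=17);st(('s',r))
        if r:break
E
```

```text
pre 10.19 z [0.5505 0.0923 0.1696] depth -3.6 F [ 0.04  0.06 -0.28] M [-0.04  0.   -0.02] 0.0307
('to11', False) 10.84 z [0.5508 0.0924 0.155 ] depth 11.0 F [-0.15  0.43 -1.25] M [-0.03 -0.    0.02] 0.0312
('s', False) 11.14 z [0.5512 0.0926 0.1522] depth 13.8 F [0.71 0.59 0.52] M [ 0.12 -0.43  0.02] 0.0308
('s', False) 11.44 z [0.5515 0.0925 0.15  ] depth 16.0 F [-0.33  0.28  8.63] M [0.01 0.14 0.02] 0.0308
('s', False) 11.74 z [0.5513 0.0925 0.1464] depth 19.6 F [1.36 1.32 0.77] M [ 0.23 -0.68  0.05] 0.0313
('s', False) 12.04 z [0.551  0.0925 0.1429] depth 23.1 F [1.81 0.33 0.98] M [ 0.16 -0.74 -0.02] 0.0309
```

```bash
python3 - <<'E'
from cell import *
from h import *
def st(t):
    s=read_state();print(t,round(s['time_s'],2),'depth',round((.166-s['tcp_pos'][2])*1e3,2),s['tcp_pos'][:2].round(4),'F',s['contact_force'].round(2),'M',s['moment'].round(2));return s
z=.1425
while z>.116:
    z-=.0015
    r=movel([*FI,z],vel=.02,threshold=14);s=st(r)
    if r or s['contact_force'][2]>15:break
E
```

```text
False 12.29 depth 25.24 [0.5507 0.0924] F [3.11 0.54 0.91] M [ 0.14 -0.7   0.03]
False 12.54 depth 26.61 [0.5507 0.0923] F [ 2.05 -0.04  2.42] M [ 0.03 -0.39 -0.03]
False 12.79 depth 27.79 [0.5508 0.0923] F [ 0.03 -0.6   6.5 ] M [-0.01  0.02  0.  ]
False 13.04 depth 28.59 [0.5511 0.0923] F [-2.13 -0.36 12.13] M [-0.17  0.51 -0.06]
False 13.29 depth 29.41 [0.5514 0.0923] F [-3.39 -0.47 18.36] M [-0.28  1.04 -0.01]
```

```bash
python3 - <<'E'
from cell import *
from h import *
def st(t):
    s=read_state();print(t,round(s['time_s'],2),'depth',round((.166-s['tcp_pos'][2])*1e3,2),s['tcp_pos'][:2].round(4),'F',s['contact_force'].round(2),'M',s['moment'].round(2),s['finger_gap'].round(4));return s
for _ in range(3): dwell(.1);s=st('d')
if s['contact_force'][2]<20.5:
    movel([*FI,.1344],vel=.02,threshold=5);dwell(.15);s=st('p')
E
```

```text
Traceback (most recent call last):
AttributeError: 'float' object has no attribute 'round'
```

```bash
python3 - <<'E'
from cell import *
from h import *
def st(t):
    s=read_state();print(t,round(s['time_s'],2),'depth',round((.166-s['tcp_pos'][2])*1e3,2),s['tcp_pos'][:2].round(4),'F',s['contact_force'].round(2),'M',s['moment'].round(2),round(s['finger_gap'],4));return s
for _ in range(3): dwell(.1);s=st('d')
if s['contact_force'][2]<20.5:
    movel([*FI,.1344],vel=.02,threshold=5);dwell(.15);s=st('p')
E
```

```text
d 13.49 depth 29.4 [0.5514 0.0924] F [-3.49 -0.34 18.51] M [-0.32  1.08 -0.  ] 0.031
d 13.59 depth 29.4 [0.5513 0.0924] F [-3.37 -1.82 18.33] M [-0.31  1.05 -0.  ] 0.031
d 13.69 depth 29.41 [0.5513 0.0924] F [-2.9   0.13 18.56] M [-0.33  1.02  0.03] 0.0309
p 14.09 depth 29.73 [0.5515 0.0923] F [-3.8  -0.05 21.15] M [-0.34  1.21  0.01] 0.0311
```

Force now rises at the mount's 8 N/mm, at about 27 mm depth net of mount yield and 21 to 22 N, so the filter is on the seat. Releasing.

```bash
python3 - <<'E'
from cell import *
from h import *
set_gripper(.08)
p=read_state()['tcp_pos'];print(read_state()['time_s'],read_state()['contact_force'])
movel([p[0],p[1],.27],vel=.2)
print(read_state()['time_s'],read_state()['contact_force'])
# lever pre-pose check
H=np.array([.578,.3209,.092]);px=np.array([np.cos(PY),np.sin(PY),0])
for yaw in (PY,PY+np.pi,PY+np.pi/2,PY-np.pi/2):
    for o in(-.085,.03):
        print(np.degrees(yaw),o,solve_ik([*(H+o*px)[:2],.15],quat(yaw)))
c=calibration("scene");a,d=capture("scene");np.save("scene_p3.npy",a)
cv2.imwrite("pics/i_scene.png",cv2.resize(a[170:320,370:570],(800,600),interpolation=cv2.INTER_CUBIC)[:,:,::-1])
E
```

```text
15.1417 [-0.26822559 -0.54543912  0.56094163]
15.9667 [-0.26749319  0.15541617 -0.6059455 ]
-8.0 -0.085 [-1.18987373  0.28364276  0.63103276  1.69204546 -0.17651129  1.22343249
 -0.65712212]
-8.0 0.03 [-1.01639705  0.49514711  0.67006671  1.45600717 -0.31141245  1.29824467
 -0.46074729]
172.0 -0.085 [-0.97483264  0.25787945  0.36610017  1.68181669 -0.09737494  1.21984344
  2.41570487]
172.0 0.03 [-0.77661739  0.44054427  0.31948041  1.44244587 -0.14021705  1.28101085
  2.55640553]
82.0 -0.085 [-1.08831914  0.26844487  0.50431185  1.68736234 -0.13685339  1.22092835
  0.8790542 ]
82.0 0.03 [-0.92927742  0.46829007  0.53835098  1.45125802 -0.24333798  1.28873307
  1.06050043]
-98.0 -0.085 [-1.30169681  0.30939747  0.77607661  1.69683378 -0.22837351  1.22885952
 -2.18256271]
-98.0 0.03 [-1.15268789  0.56444434  0.89676176  1.46291764 -0.44521228  1.32742725
 -1.93522673]
```

View pics/i_scene.png

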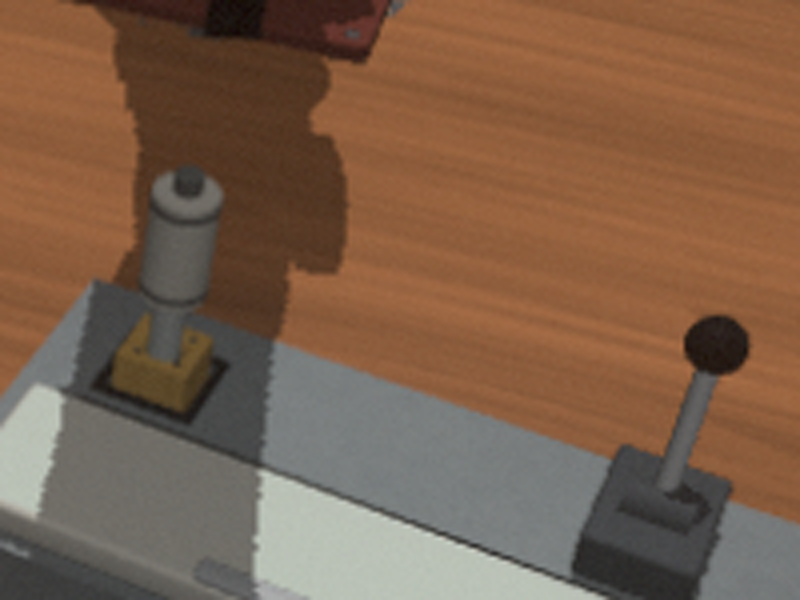

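The filter stands upright in the inlet (body at crop (180,250)). The lever still leans to the front, ball at crop (717,345). Now swinging it.

```bash
python3 - <<'E'
from cell import *
from h import *
H=np.array([.578,.3209]);px=np.array([np.cos(PY),np.sin(PY)])
q=quat(PY+np.pi/2)
def st(t):
    s=read_state();d=s['tcp_pos'][:2]-H;print(t,round(s['time_s'],2),s['tcp_pos'].round(4),'px',(d@px).round(4),'F',s['contact_force'].round(2))
goto([*(H-.085*px),.27],q);set_gripper(0.0);st('a')
movel([*(H-.085*px),.15],vel=.2,threshold=6);st('b')
r=movel([*(H+.0*px),.15],vel=.08,threshold=8);st(r)
r=movel([*(H+.035*px),.15],vel=.03,threshold=6);st(r)
a,d=capture("scene");cv2.imwrite("pics/l_scene.png",cv2.resize(a[170:320,440:640],(800,600),interpolation=cv2.INTER_CUBIC)[:,:,::-1])
E
```

```text
a 18.43 [0.4938 0.3327 0.27  ] px -0.085 F [-0.39  0.48  0.16]
b 19.18 [0.4944 0.3331 0.1512] px -0.0845 F [-0.3   0.16  0.56]
True 19.79 [0.5358 0.3271 0.1514] px -0.0427 F [-3.52 -0.48  9.45]
True 20.35 [0.5365 0.3271 0.1517] px -0.0419 F [-2.26 -1.05  8.59]
```

View pics/l_scene.png

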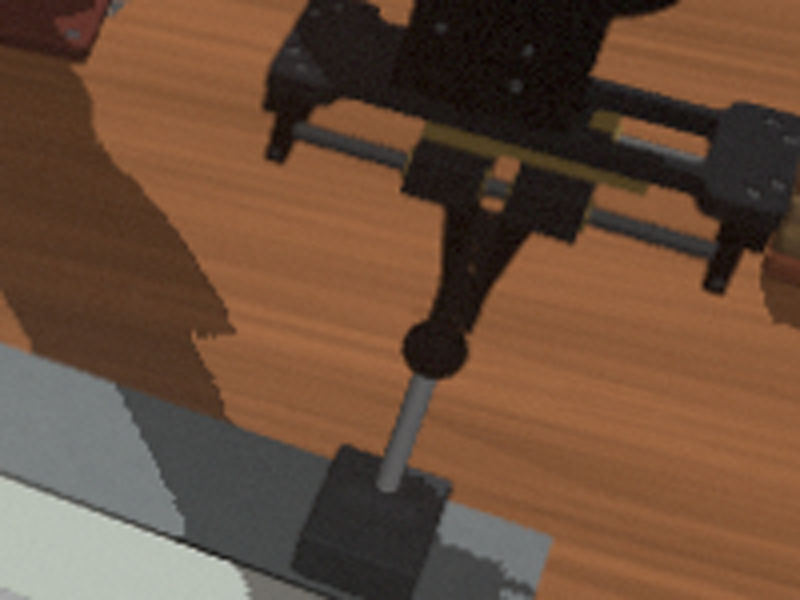

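```bash
python3 - <<'E'
from cell import *
from h import *
s=read_state();print(s['finger_gap'],s['tcp_pos'],s['contact_force'],s['moment'],R.from_quat(s['eef_rot']).as_matrix().round(3),s['joint_pos'].round(3))
c=calibration("scene");a,d=capture("scene");P=cloud(c,d)
for v in range(235,275,3):print(v,[tuple((P[v,u]*1e3).round(0).astype(int)) for u in(543,546,549,552,555)])
b=cv2.resize(a[215:275,510:590],(800,600),interpolation=cv2.INTER_CUBIC).astype(float)*2.5
cv2.imwrite("pics/m_scene.png",np.clip(b,0,255).astype(np.uint8)[:,:,::-1])
E
```

```text
0.0003166137423839224 [0.53649628 0.32712264 0.15178492] [-3.513175   -1.32371633  9.08683005] [-0.3124599   0.62189442  0.00521052] [[ 0.138 -0.002 -0.99 ]
 [ 0.99   0.001  0.138]
 [ 0.001 -1.     0.002]] [-1.026  0.341  0.518  1.602 -0.178  1.246  0.956]
235 [(np.int64(245), np.int64(330), np.int64(-2)), (np.int64(243), np.int64(336), np.int64(-2)), (np.int64(237), np.int64(343), np.int64(-4)), (np.int64(547), np.int64(318), np.int64(209)), (np.int64(548), np.int64(323), np.int64(211))]
238 [(np.int64(256), np.int64(331), np.int64(-3)), (np.int64(258), np.int64(337), np.int64(0)), (np.int64(252), np.int64(344), np.int64(-2)), (np.int64(546), np.int64(320), np.int64(203)), (np.int64(544), np.int64(325), np.int64(203))]
241 [(np.int64(274), np.int64(332), np.int64(2)), (np.int64(270), np.int64(338), np.int64(1)), (np.int64(265), np.int64(344), np.int64(-1)), (np.int64(548), np.int64(321), np.int64(198)), (np.int64(548), np.int64(326), np.int64(200))]
244 [(np.int64(279), np.int64(333), np.int64(-3)), (np.int64(285), np.int64(339), np.int64(3)), (np.int64(547), np.int64(319), np.int64
[... 1774 characters left out ...]
[(np.int64(564), np.int64(320), np.int64(150)), (np.int64(566), np.int64(324), np.int64(154)), (np.int64(365), np.int64(352), np.int64(1)), (np.int64(360), np.int64(358), np.int64(-1)), (np.int64(358), np.int64(364), np.int64(0))]
271 [(np.int64(567), np.int64(322), np.int64(146)), (np.int64(563), np.int64(326), np.int64(145)), (np.int64(372), np.int64(353), np.int64(-1)), (np.int64(367), np.int64(359), np.int64(-3)), (np.int64(369), np.int64(364), np.int64(0))]
274 [(np.int64(570), np.int64(323), np.int64(142)), (np.int64(384), np.int64(348), np.int64(-1)), (np.int64(387), np.int64(353), np.int64(3)), (np.int64(381), np.int64(359), np.int64(0)), (np.int64(375), np.int64(365), np.int64(-2))]
```

View pics/m_scene.png

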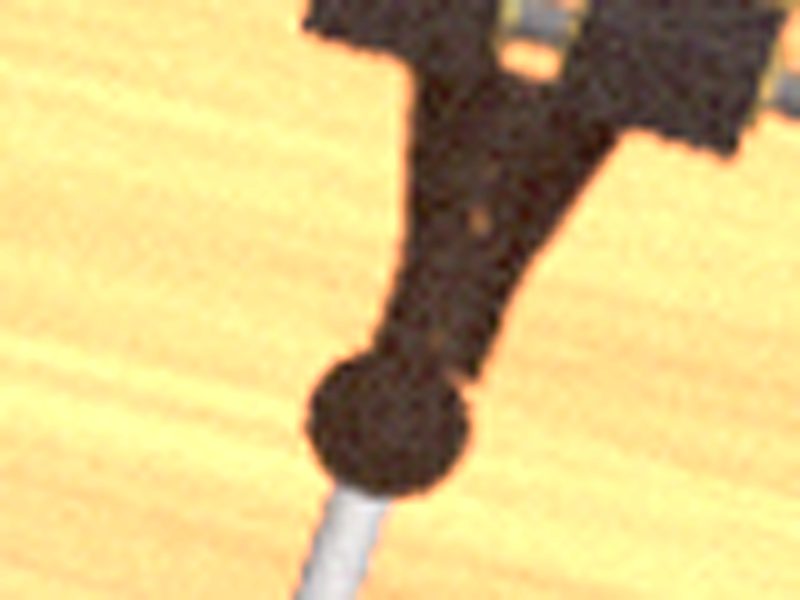

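The finger's front face (x≈0.546) rests on the ball and the lever has barely moved. The force on the tool points up, so it is jamming by friction as the ball rises. I'll back off and follow the ball's arc instead of a straight line.

```bash
python3 - <<'E'
from cell import *
from h import *
H=np.array([.578,.3209]);px=np.array([np.cos(PY),np.sin(PY)])
def st(t):
    s=read_state();d=s['tcp_pos'][:2]-H;print(t,round(s['time_s'],2),'z',s['tcp_pos'][2].round(4),'px',(d@px).round(4),'F',s['contact_force'].round(2));return s
movel([*(H-.062*px),.145],vel=.1);st('back')
for th in np.arange(-.42,.45,.12):
    x=.08*np.sin(th)-.0235; z=.092+.08*np.cos(th)-.020
    r=movel([*(H+x*px),z],vel=.06,threshold=9);st((round(th,2),r))
    if r:break
E
```

```text
back 20.79 z 0.1448 px -0.0615 F [ 0.86 -0.44  0.42]
(np.float64(-0.42), False) 21.04 z 0.145 px -0.0549 F [ 0.77  0.3  -1.14]
(np.float64(-0.3), False) 21.35 z 0.1486 px -0.0464 F [ 0.14 -0.55 -0.02]
(np.float64(-0.18), False) 21.66 z 0.1509 px -0.0372 F [-0.22 -0.19 -0.72]
(np.float64(-0.06), False) 21.97 z 0.1518 px -0.0277 F [-0.17  0.1  -0.6 ]
(np.float64(0.06), False) 22.27 z 0.1517 px -0.0181 F [-0.18  0.03 -0.51]
(np.float64(0.18), False) 22.58 z 0.1505 px -0.0087 F [-0.12  0.42  1.25]
(np.float64(0.3), False) 22.89 z 0.1482 px 0.0006 F [0.52 0.2  0.34]
(np.float64(0.42), False) 23.2 z 0.1447 px 0.0095 F [0.16 1.06 0.57]
```

```bash
python3 - <<'E'
from cell import *
from h import *
H=np.array([.578,.3209]);px=np.array([np.cos(PY),np.sin(PY)])
def st(t):
    s=read_state();d=s['tcp_pos'][:2]-H;print(t,round(s['time_s'],2),'z',s['tcp_pos'][2].round(4),'px',(d@px).round(4),'F',s['contact_force'].round(2));return s
for th in np.arange(.48,.8,.06):
    x=.08*np.sin(th)-.0235; z=.092+.08*np.cos(th)-.020
    r=movel([*(H+x*px),z],vel=.03,threshold=6);s=st((round(th,2),r))
    if r or s['contact_force'][:2]@px<-6:break
a,d=capture("scene");cv2.imwrite("pics/n_scene.png",cv2.resize(a[170:320,440:640],(800,600),interpolation=cv2.INTER_CUBIC)[:,:,::-1])
E
```

```text
(np.float64(0.48), False) 23.51 z 0.1428 px 0.0135 F [ 0.13 -0.4   0.3 ]
(np.float64(0.54), True) 23.73 z 0.1412 px 0.016 F [-3.89 -0.4   6.04]
```

View pics/n_scene.png

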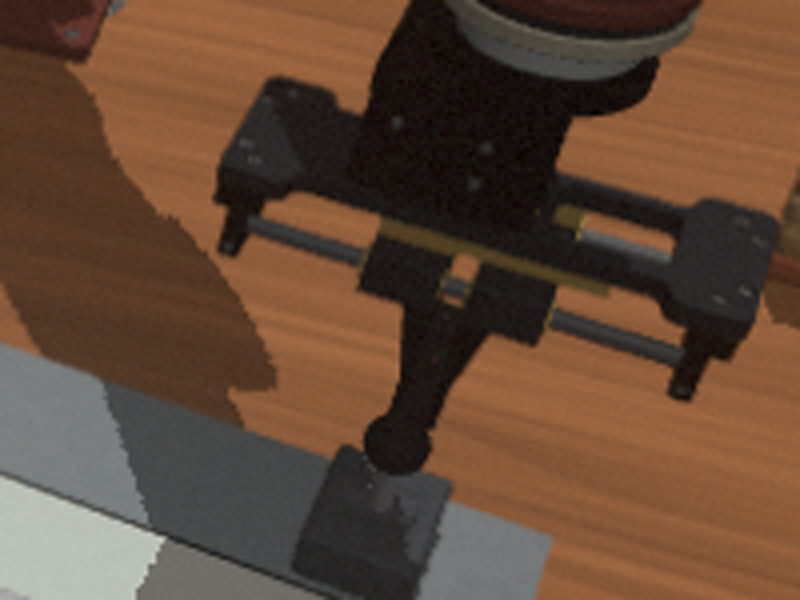

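The lever has moved to its +x side (ball at crop (397,443)) and meets the stop near +0.5 rad. One last horizontal nudge, then straight back off.

```bash
python3 - <<'E'
from cell import *
from h import *
H=np.array([.578,.3209]);px=np.array([np.cos(PY),np.sin(PY)])
def st(t):
    s=read_state();d=s['tcp_pos'][:2]-H;print(t,round(s['time_s'],2),'z',s['tcp_pos'][2].round(4),'px',(d@px).round(4),'F',s['contact_force'].round(2));return s
r=movel([*(H+.022*px),.1425],vel=.03,threshold=7);st(r)
movel([*(H-.075*px),.1435],vel=.12);st('back')
movel([*(H-.075*px),.28],vel=.25);st('up')
p=H-.075*px
goto([.35,.5,.3],quat(PY+np.pi/2));st('park')
for n in("scene","top"):
    a,d=capture(n);np.save(n+"_p4.npy",a);np.save(n+"_d4.npy",d);cv2.imwrite(f"pics/f_{n}.png",a[:,:,::-1])
E
```

```text
True 23.98 z 0.1412 px 0.0159 F [-5.36 -0.86  5.99]
back 24.89 z 0.1436 px -0.0742 F [ 0.88  0.66 -0.23]
up 25.59 z 0.2795 px -0.0747 F [-0.46 -0.04  0.12]
park 26.51 z 0.2995 px -0.2488 F [0.28 0.63 0.54]
```

View pics/f_scene.png

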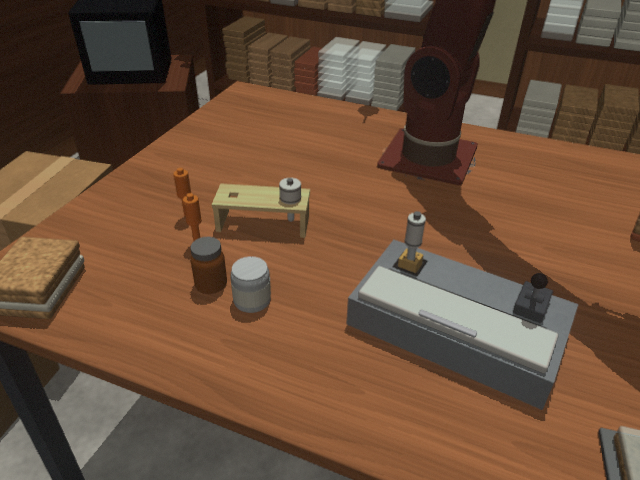

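View pics/f_top.png

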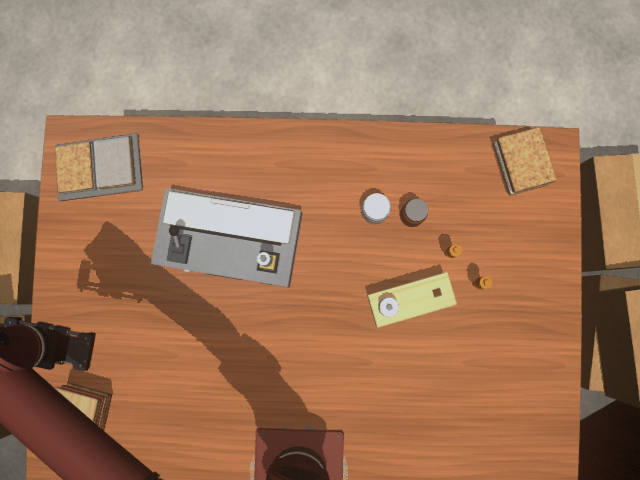

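The filter stands in the inlet (scene (414,235)), the lever leans to the lid (ball at scene (539,281), top (174,231)), and the bystanders have not moved. Now measuring lever angle and seated depth.

```bash
python3 - <<'E'
from cell import *
from h import *
c=calibration("top");cs=calibration("scene")
a=np.load("scene_p4.npy");t=np.load("top_p4.npy")
def tri(l):
    M=0;b=0
    for cc,x,y in l:
        A=onplane(cc,x,y,.1);d=onplane(cc,x,y,.2)-A;d/=np.linalg.norm(d);K=np.eye(3)-np.outer(d,d);M=M+K;b=b+K@A
    return np.linalg.solve(M,b)
b=tri([(c,174.5,231),(cs,539,281)]);print('ball',b)
px=np.array([np.cos(PY),np.sin(PY)]);H=np.array([.578,.3209]);print((b[:2]-H)@px,np.arctan2((b[:2]-H)@px,b[2]-.092))
# overlay of predicted filter, seat depth 27
Rm=cv2.Rodrigues(cs['rvec'])[0]
P0=np.load("scene_d4.npy")
k=8;u0,v0=385,200
im=cv2.resize(a[v0:v0+75,u0:u0+90],None,fx=k,fy=k,interpolation=cv2.INTER_CUBIC)[:,:,::-1].copy()
def proj(P):
    X=Rm@P+cs['tvec'];x,y=X[:2]/X[2];f=1+cs['k1']*(x*x+y*y);return np.array([cs['fx']*x*f+cs['cx'],cs['fy']*y*f+cs['cy']])
for h,r in((.06,.016),(.12,.016),(.13,.0)):
    q=[(proj(np.array([.5512+r*np.cos(w),.0924+r*np.sin(w),.09-.027+h]))-[u0,v0]+.5)*k for w in np.linspace(0,6.283,40)]
    cv2.polylines(im,[np.int32(q)],True,(0,255,0),1)
    cv2.circle(im,tuple(np.int32(q[0])),3,(0,0,255),1)
cv2.imwrite("pics/f_ov.png",im)
d=np.abs(a[:, :340].astype(int)-np.load("scene_p.npy")[:, :340]).sum(2)>90
v,u=np.nonzero(d);print('changed px in left',len(u),(u.min(),u.max(),v.min(),v.max()) if len(u) else '')
d=np.abs(t[180:335,340:500].astype(int)-np.load("top_p.npy")[180:335,340:500]).sum(2)>90
v,u=np.nonzero(d);print(len(u),u.min()+340,u.max()+340,v.min()+180,v.max()+180)
E
```

```text
ball [0.61297112 0.31546016 0.15977221]
0.03538786784017711 0.4812172525166043
changed px in left 441 (np.int64(223), np.int64(240), np.int64(169), np.int64(229))
197 429 444 279 298
```

View pics/f_ov.png

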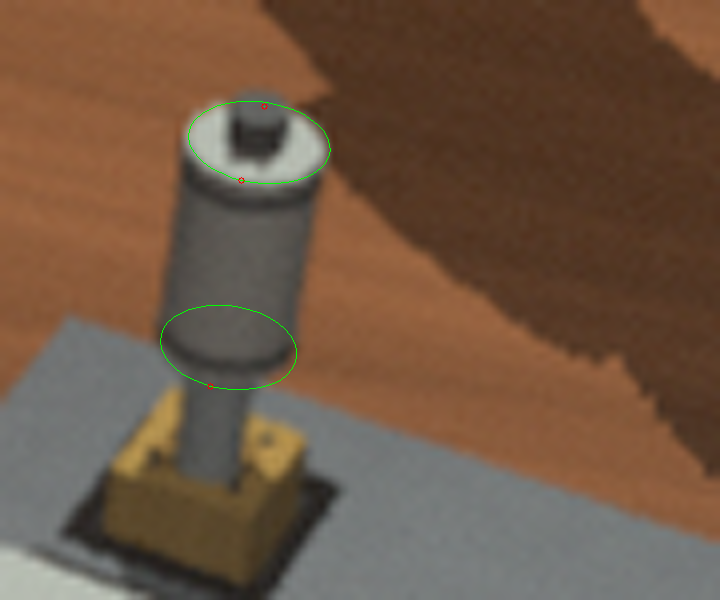

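```bash
python3 - <<'E'
from cell import *
close_job();print(read_state()['time_s'])
E
```

```text
the job is handed in; nothing more can be done
the job is handed in; nothing more can be done
```

The slim filter is seated in the packer's inlet and the shut-off lever is fully over. I handed the job in at about 27 s, with the gripper empty and clear of everything.

- **Filter:** I pressed it past the seal until the force rose at about 8 N/mm. That is the mount's stiffness, so the tube was on the hard seat. It sits about 27 mm below the mouth. The highest reading I took was about 21 N, or about 22 N on the inlet with the filter's weight. In the last picture the top of its body lines up with that depth to within about 2 mm.
- **Sliding force:** Between the seal and the seat my spot readings were only about 2–3 N, below the stated 4–10 N.
- **Overlay mismatch:** The body's lower edge appeared about 2 px above my overlay, while the top edge matched. I put this down to the shape of its shoulder and did not check further.
- **Lever:** My first straight push jammed against the ball at about 9 N. I backed off, followed the ball's arc, and pressed it against its stop at about 5 N. The camera puts it at about +0.48 rad from upright (it started at about −0.40). The ball did not move when I let go.
- **Bystanders:** Comparing before and after pictures around the rack, tin and jar, the only change is where the slim filter used to stand. The stout filter, tin, jar and orange look-alikes did not move.

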